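Pack a two-layer sampling kit

ROBOT

A 7-joint arm with a two-finger parallel gripper is mounted at the origin on the work surface. World frame = base frame: x ahead of the robot, y to its left, z up, the work surface at z = 0. Lengths are in m, angles in rad, forces in N, time in s.
With the tool pointing down it reaches from about 0.4 to 0.9 m from the base axis. Payload 5.5 kg.
Tool frame: the origin (TCP) lies at the very end of the fingers, on their centre line; the grasp point (between the pads) lies 19 mm behind it; z points along the fingers, y is the direction in which the jaws open and shut (so a half turn about z gives the same grasp; the last joint's range is limited). The gripper opens to 85 mm and grips with 20 to 120 N. Pads are 22 mm wide; open, the fingers measure 114 mm over their backs; the gripper's body (76 mm by 85 mm) begins 54 mm behind the grasp point. The pads swing forward as they close: fully open they stand 13 mm farther back than shut.
Start: joints at [-0.975, 0.501, -0.427, 1.55, 0.221, 1.138, -0.21], TCP at [0.212, 0.614, 0.231] pointing down, gripper open.
Joint ranges: [-2.88, 2.88], [-0.31, 2.03], [-1.54, 1.56], [0.2, 2.42], [-1.41, 4.55], [0.19, 2.02], [-2.57, 2.57]. Speed limits (rad/s): [2.57, 2.57, 3.14, 3.14, 3.14, 3.14, 3.14].

INTERFACE

Orientations are given as a unit quaternion [w, x, y, z].
In Python, from station import robot, effector, kinematics, grab_frame, ticket, readout gives the robot as it stands. The module is installed in compiled form; this text tells all that it offers. Calls block until the motion is done:
- robot.move_to(position, orientation): joint-space move of the TCP to a pose.
- robot.move_l(position, velocity=0.15, attitude=None, until_force=None): straight line of the TCP; attitude=None keeps the orientation; velocity is the mean speed in m/s. With until_force (N) it stops when the force on the tool has changed by that much, and returns True; else False.
- robot.goto_joints(angles): joint-space move.
- effector.gripper_to(opening, force=None): finger opening in m; force is the grip in N (None keeps the last); returns when the fingers have stopped.
- robot.wait(seconds).
- kinematics.ik(position, orientation): joint angles nearest the present ones, or None.
- grab_frame(name): name is "side" or "top"; returns a dict with "pixels" (420x560x3 uint8, red, green, blue), "fx", "fy", "cx", "cy" (pixels), "k1" (the pictures are not rectified: a ray, as slopes to the right and down, at radius r is drawn at 1 + k1 r^2 times it, then the intrinsics apply), "camera_from_world" (4x4, takes a point from world to camera coordinates). Camera axes: x right, y down, z forward; pixel columns grow to the right and rows downward; lengths in m; the calibration is good to about 2 mm. A picture is of the moment at which its call begins. There is no depth.
A pose or a line that the arm cannot do raises robot.Unreachable and nothing moves.
- ticket.close_job(): hands the job in, once; it reports no verdict.
Readings, each from a call of its own:
- readout.read_time_s(): time.
- readout.read_q(): joint angles.
- readout.read_qvel(): joint speeds.
- readout.read_joint_torque(): joint torques, N m.
- readout.read_eef_pos(): TCP position.
- readout.read_tool_rot(): TCP orientation.
- readout.read_wrist_force(): force on the tool from outside, world axes, zero at the start.
- readout.read_wrist_torque(): the same for the moment, N m.
- readout.read_grip_width(): finger opening in m.
Only numpy, scipy, OpenCV 4.12 (cv2) and the standard library are available. Lean on these libraries where they do the work, as an engineer would, in place of code of your own. Each camera call takes 0.05 s, during which the arm holds its last target. There are 200 camera calls.

TASK

Pack the blue sampling-kit box: stand the red-capped jar and the orange cuvette box upright, fully home in their fitting wells at the bottom, then lay the black divider flat on the four corner posts above them (either way round) and stand the yellow slide box upright, right way up, fully down in the divider's rimmed pocket. Set every part down gently instead of dropping it, let go, and leave the two tall bottles, the dropper bottle and the blue tip rack where they stand.

Things in the scene. Friction and masses are not known exactly. Their poses are not given: they have to be found in the camera images.
- box: Blue kit box, open on top, fixed to the bench, turned any way. Outside 180 (its x) x 120 (y) x 70 mm high; walls and floor 4 mm; inside 172 x 112. Origin: centre of the underside, z up. A grey insert fills it from the floor to 24 mm above the bench, save two wells that go down to the floor. Grey 10 x 10 mm posts in the four inner corners, tops 58 mm above the bench.
- jar_well (a point): Centre of the floor of the jar well, 4 mm above the bench, at x=+45 mm, y=0 in the box frame; same axes as the box. The well is square, 52 x 52 mm, 20 mm deep.
- block_well (a point): Centre of the floor of the cuvette-box well, 4 mm above the bench, at x=-40 mm, y=0 in the box frame; same axes as the box. The well is 70 mm (box x) by 38 mm (box y), 20 mm deep.
- seat (a point): Where the origin of the divider comes to lie: centre of the box, level with the tops of the corner posts (58 mm above the bench); same axes as the box.
- jar: Sample jar, loose, 50 mm high, about 44 mm diameter: white body (diameter 43 mm, lower 28 mm) and red screw cap (diameter 44 mm, upper 22 mm). Origin: centre of the underside, z up. About 60 to 130 g. Stands on the mat. It looks the same from every side.
- cuvette_box: Orange cuvette box, a closed block, loose, 62 mm (its x) by 30 mm (its y) by 50 mm high. Origin: centre of the underside, z up. About 70 to 140 g. Stands on the mat, turned any way. Either way round fits its well.
- divider: Loose, flat on the bench, turned any way: black plate 164 (its x) x 104 (y) x 5 mm, 4 mm play a side in the box, either way round. Origin: centre of the underside, z up. On top: red grip fin 12 (x) x 40 (y) mm, from 5 to 45 mm above the underside, at x=-32, y=0; rimmed pocket at x=+36; black rib 12 (x) x 90 (y) x 8 mm high at x=-70. 110 to 220 g, balance point within 20 mm of the origin.
- fin (a point): Point to grip on the divider's red fin: 36 mm above the plate's underside, 9 mm below the fin's top, at x=-32 mm, y=0 in the divider frame; same axes as the divider. The fin is 12 mm thick along x.
- pocket (a point): Centre of the divider's pocket floor, that is the plate's top face 5 mm above its underside, at x=+36 mm, y=0 in the divider frame; same axes as the divider. The pocket is 54 mm (x) by 86 mm (y) inside, with a white rim 8 mm high and 3 mm thick.
- slide_box: Yellow slide box, a closed block, loose, 44 mm (its x) by 76 mm (its y) by 40 mm high. Origin: centre of the underside, z up. About 80 to 170 g. Stands on the mat, turned any way. Either way round fits the pocket.
- mat: Green work mat, 190 x 190 mm, 3 mm thick, fixed to the bench. Origin: centre of the underside. It lies to the left or right of the kit box, the divider on the other side; the jar, cuvette box, slide box and dropper bottle stand on it, in any arrangement.
- dropper: Bystander: slim amber dropper bottle with a black cap, loose, diameter 30 mm, 100 mm high, standing on the mat among the parts. Origin: centre of the underside. Do not disturb.
- amber_bottle: Bystander: amber reagent bottle with a blue cap, loose, diameter 60 mm, 165 mm high, standing on the bench. Origin: centre of the underside. Do not disturb.
- white_bottle: Bystander: white bottle with an orange cap, loose, diameter 60 mm, 145 mm high, standing on the bench. Origin: centre of the underside. Do not disturb.
- tip_rack: Bystander: blue pipette-tip rack with yellow tip heads, loose, 60 mm (x) by 85 mm (y), 48 mm high, standing on the bench. Origin: centre of the underside. Do not disturb.
There are look-alikes about, which are no part of the job. What is shaped like the cuvette_box but green or turquoise is not meant.

How it is judged:
By the outcome, as a careful person would: the job done as asked, in the order asked, and still so for the second after the job is handed in, with the robot touching nothing.
It also fails if it takes over 72 s, if anything falls off the work surface, if the arm or the gripper's body presses on something with over 40 N, if the wrist force passes 120 N, or if a joint passes its speed limit or range.

## Working session

There is one attempt and no reset: what is moved stays moved. The work goes in short steps, each a Python script; the robot and the scene stay as the last script left them, time stands still between calls to the robot, and variables do not carry over. Pictures are saved under pics/ and viewed, about 8 in all and at most 12, crops included, and the job is handed in when it is done.

```bash
mkdir -p pics; python3 - <<'E'
from station import *
import cv2,numpy as np
for n in ("top","side"):
    f=grab_frame(n); cv2.imwrite(f"pics/{n}0.png",f["pixels"][:,:,::-1])
    print(n,f["fx"],f["fy"],f["cx"],f["cy"],f["k1"]);print(np.round(f["camera_from_world"],4).tolist())
print(readout.read_time_s(),readout.read_tool_rot(),readout.read_grip_width())
E
```

```text
top 489.6892727725951 489.6892727725951 274.3504054060326 211.793988601702 0.0300342615561775
[[-0.0194, -0.9994, -0.0297, -0.0244], [-0.9907, 0.0232, -0.1344, 0.5642], [0.135, 0.0269, -0.9905, 1.0965], [0.0, 0.0, 0.0, 1.0]]
side 436.4704739830466 436.4704739830466 275.7483272457354 212.77785093709375 -0.05492268308908893
[[0.9938, -0.11, 0.0165, -0.5641], [-0.0545, -0.6107, -0.79, 0.0416], [0.097, 0.7842, -0.6129, 1.1733], [0.0, 0.0, 0.0, 1.0]]
0.1 [-1.82131901e-04  1.65640112e-01  9.86185870e-01 -8.66036493e-04] 0.08561301214129814
```

View pics/top0.png

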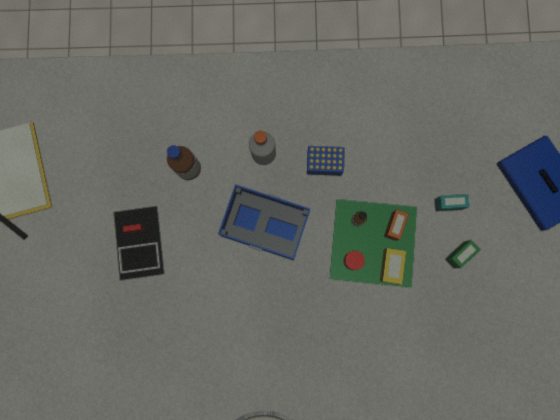

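View pics/side0.png

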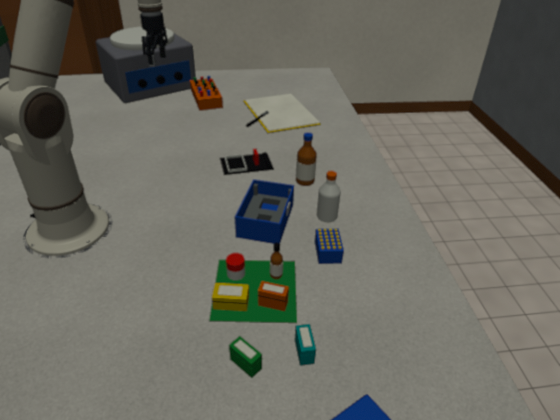

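Top view: the kit box is at (265,222). On the mat are the red jar (355,260), orange cuvette box (398,225), yellow slide box (395,266) and dropper (360,218). The divider is at (138,242), with its fin at (132,228) and pocket at (139,257). The bottles are at (180,157) and (262,145), and the tip rack is at (326,160).

Possible mix-ups:
- **Cuvette box:** orange (398,225), or the turquoise (454,202) and green (464,254) look-alikes. I choose orange.
- **Kit box:** open blue tray (265,222), or the closed blue case (545,182) and the blue rack. I choose the open tray.
- **Jar:** red cap (355,260), or the red fin or orange cap (260,137). I choose the one on the mat.

Next is one close crop to confirm these.

```bash
cat > h.py <<'E'
from station import *
import cv2,numpy as np
def undist(f,uv):
    K=np.array([[f["fx"],0,f["cx"]],[0,f["fy"],f["cy"]],[0,0,1]])
    return cv2.undistortPoints(np.float64(uv).reshape(-1,1,2),K,np.array([f["k1"],0,0,0,0.]))[:,0]
def cast(f,uv,z):
    T=f["camera_from_world"];R=T[:3,:3];c=-R.T@T[:3,3]
    d=np.c_[undist(f,uv),np.ones(len(np.reshape(uv,(-1,2))))]@R
    return (c+d*((z-c[2])/d[:,2])[:,None])[:,:2]
def project(f,P):
    T=f["camera_from_world"];p=np.atleast_2d(P)@T[:3,:3].T+T[:3,3];s=p[:,:2]/p[:,2:]
    s=s*(1+f["k1"]*(s**2).sum(1))[:,None]
    return s*f["fx"]+[f["cx"],f["cy"]]
def mask(f,roi,lo,hi):
    u0,v0,u1,v1=roi;m=np.zeros(f["pixels"].shape[:2],np.uint8)
    h=cv2.cvtColor(f["pixels"],cv2.COLOR_RGB2HSV)
    m[v0:v1,u0:u1]=cv2.inRange(h,lo,hi)[v0:v1,u0:u1];return m
def rect(f,m,z):
    """biggest contour cast on plane z -> centre, sides, angle(deg) of long side"""
    c=max(cv2.findContours(m,cv2.RETR_EXTERNAL,cv2.CHAIN_APPROX_NONE)[0],key=cv2.contourArea)
    p=cast(f,c[:,0].astype(float),z)
    r=cv2.minAreaRect(np.float32(p*1000));(w,h),a=r[1],r[2]
    if w<h:w,h,a=h,w,a+90
    return np.round(r[0],1),round(w,1),round(h,1),round((a+90)%180-90,1)
E
python3 - <<'E'
from h import *
f=grab_frame("top");p=f["pixels"][:,:,::-1]
a=cv2.resize(p[182:292,215:425],None,fx=3.8,fy=3.8,interpolation=cv2.INTER_CUBIC)
s=grab_frame("side")["pixels"][:,:,::-1]
cv2.imwrite("pics/crop1.png",cv2.convertScaleAbs(a,alpha=1.6))
h=cv2.cvtColor(f["pixels"],cv2.COLOR_RGB2HSV)
for n,(u,v) in dict(jar=(355,260),orange=(394,225),orlab=(398,225),yel=(387,267),yellab=(395,266),mat=(370,270),boxw=(264,250),floor=(280,229),ins=(265,215),plate=(120,230),fin=(132,228),rim=(139,244)).items():print(n,h[v,u])
E
```

```text
jar [  2 168 129]
orange [ 20  48 116]
orlab [ 42  25 134]
yel [ 27 143 130]
yellab [ 44  25 132]
mat [ 66 110  95]
boxw [108  76  67]
floor [110 153 110]
ins [75 13 79]
plate [15 18 28]
fin [  2 170 120]
rim [50 12 65]
```

View pics/crop1.png

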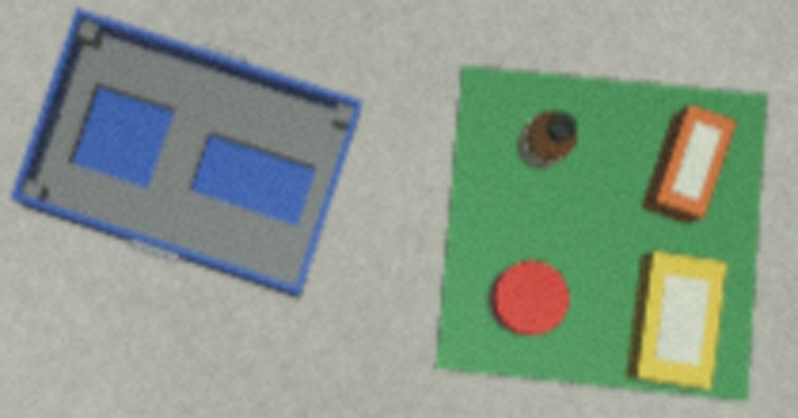

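```bash
python3 - <<'E'
from h import *
f=grab_frame("top")
k=np.ones((3,3),np.uint8)
def go(n,roi,lo,hi,z,close=0):
    m=mask(f,roi,lo,hi)
    if close:m=cv2.morphologyEx(m,cv2.MORPH_CLOSE,k)
    print(n,*rect(f,m,z))
    u,v=np.nonzero(m)[::-1]
    return m
print("cam",-f["camera_from_world"][:3,:3].T@f["camera_from_world"][:3,3])
for V in(75,90): go("box%d"%V,(212,180,315,262),(100,70,V),(120,255,255),.07,1)
go("jarwell floor",(235,203,262,232),(100,100,70),(120,255,255),.004)
go("blkwell floor",(263,213,300,245),(100,100,70),(120,255,255),.004)
go("mat",(325,195,425,290),(50,80,60),(85,255,255),.003,1)
go("jar",(340,248,370,275),(0,100,60),(8,255,255),.05); 
go("jar170",(340,248,370,275),(170,100,60),(180,255,255),.05) if 0 else 0
for V in(85,100):
  go("cuv%d"%V,(380,205,412,243),(0,100,V),(16,255,255),.053)
  go("sld%d"%V,(378,244,412,286),(20,80,V),(34,255,255),.043)
go("cuvlab",(380,205,412,243),(0,0,110),(180,60,255),.053)
go("sldlab",(378,244,412,286),(0,0,110),(180,60,255),.043)
go("plate",(105,198,172,287),(0,0,0),(180,255,45),.005,1)
go("plate40",(105,198,172,287),(0,0,0),(180,255,40),.005,1)
go("fintop",(118,220,148,237),(0,120,90),(10,255,255),.045)
go("rim",(112,238,166,276),(0,0,55),(180,60,255),.013)
go("dropcap",(350,205,372,230),(0,0,0),(180,120,45),.10)
E
```

```text
cam [ 0.41040669 -0.06697519  1.16117346]
box75 [538.8 -13. ] 179.9 121.1 70.1
box90 [539.1 -13.1] 179.9 120.5 70.1
jarwell floor [555.9  30. ] 50.8 49.4 -19.2
blkwell floor [526.8 -51. ] 70.0 36.9 70.1
mat [ 490.6 -266.3] 188.6 187.6 83.1
jar [ 448.3 -214.8] 42.6 40.3 88.8
cuv85 [ 527.3 -314.7] 60.8 28.1 -20.9
sld85 [ 433.9 -303.5] 76.1 43.0 -10.3
cuv100 [ 527.7 -314.8] 59.9 28.0 -21.1
sld100 [ 433.9 -303.7] 75.9 42.6 -10.0
cuvlab [ 527.6 -315.2] 42.7 14.7 -21.1
sldlab [ 434.2 -303.9] 48.6 25.0 -9.3
plate [502.3 289.4] 160.4 101.6 6.8
plate40 [502.3 289.3] 159.7 101.0 6.8
fintop [534.4 293.6] 39.9 10.5 -83.1
rim [471.  292.9] 110.8 87.7 -88.5
dropcap [ 542.5 -227.4] 15.4 15.1 -2.5
```

The crop confirms the choices: orange top with white label, plain red cap, yellow top with white label, and the jar well is the square one at upper left. The measured sizes match the spec and the fin agrees with the plate to 0.5 mm. I start with the jar.

```bash
cat >> h.py <<'E'
BOX=np.array([.539,-.013]);TH=np.radians(70.1)
def at(o,th,x,y=0):return o+x*np.array([np.cos(th),np.sin(th)])+y*np.array([-np.sin(th),np.cos(th)])
def quat(ph):   # tool down, jaws along heading ph: x-axis at ph+90deg... R=[y x z, y, -z]
    # half-turn about the horizontal axis at angle a maps tool y to heading 2a-90deg
    a=(ph+np.pi/2)/2;return np.array([0,np.cos(a),np.sin(a),0])
def pick_q(p,ph):
    q0=readout.read_q();best=None
    for k in(0,np.pi):
        j=kinematics.ik(list(p),list(quat(ph+k)))
        if j is not None:
            d=np.abs(np.array(j)-q0).max()
            if best is None or d<best[0]:best=(d,quat(ph+k),j)
    return best
def above(p,z,ph):
    P=[p[0],p[1],z];b=pick_q(P,ph);print("move",np.round(P,3),"dq",round(b[0],2),"q7",round(b[2][6],2),"t",readout.read_time_s());robot.move_to(P,list(b[1]))
def lin(p,z,v=.2,f=None):
    r=robot.move_l([p[0],p[1],z],velocity=v,until_force=f)
    print("lin z",z,"got",np.round(readout.read_eef_pos(),4),"hit",r,"F",np.round(readout.read_wrist_force(),1));return r
E
python3 - <<'E'
from h import *
def yh(q):w,x,y,z=q;return np.degrees(np.arctan2(1-2*(x*x+z*z),2*(x*y-w*z)))
print("check heading",yh(quat(np.radians(30))),yh(readout.read_tool_rot()))
JAR=np.array([.4483,-.2148]);ph=TH+np.pi/2;W=at(BOX,TH,.045)
above(JAR,.22,ph)
effector.gripper_to(.065)
lin(JAR,.06);lin(JAR,.027,.08,15)
effector.gripper_to(.02,40);print("w",readout.read_grip_width())
lin(JAR,.2,.2);print("w",readout.read_grip_width())
above(W,.2,ph);lin(W,.07,.2)
print(readout.read_time_s())
f=grab_frame("top");g=grab_frame("side")
a=cv2.resize(f["pixels"][170:270,200:330,::-1],(520,400),interpolation=3)
b=cv2.resize(g["pixels"][150:250,210:275+20,::-1],(340,400),interpolation=3)[:,:280]
cv2.imwrite("pics/jar_over.png",np.hstack([a,b]))
E
```

```text
check heading 29.999999999999986 70.9340599595136
move [ 0.448 -0.215  0.22 ] dq 0.99 q7 0.19 t 0.25
lin z 0.06 got [ 0.449  -0.2153  0.0608] hit False F [ 0.9  0.2 -0.5]
lin z 0.027 got [ 0.448  -0.2149  0.0267] hit False F [ 0.2 -0.1 -0.3]
w 0.04312491397175218
lin z 0.2 got [ 0.4475 -0.2143  0.1989] hit False F [ 0.3  0.3 -2.2]
w 0.04253558832872444
move [0.554 0.029 0.2  ] dq 0.5 q7 -0.29 t 6.4667
lin z 0.07 got [0.5552 0.0283 0.0709] hit False F [ 0.4 -0.  -0.6]
8.3
```

View pics/jar_over.png

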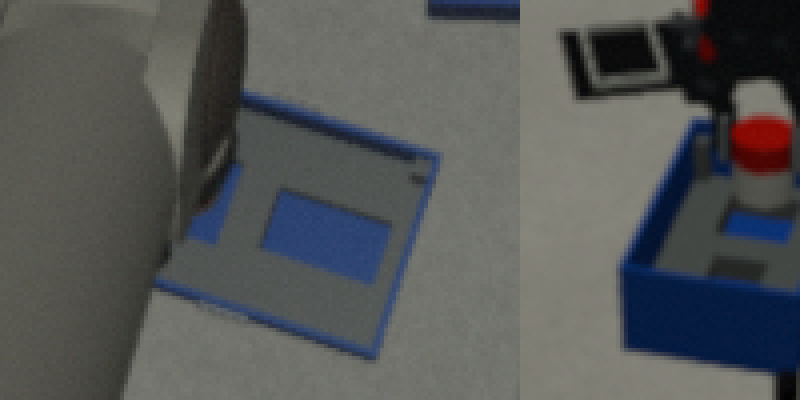

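In the side half the jar hangs upright over the jar well. The arm hides it in the top half. I lower it now.

```bash
python3 - <<'E'
from h import *
ph=TH+np.pi/2;W=at(BOX,TH,.045)
r=lin(W,.034,.08,6)
if not r: r=lin(W,.0265,.025,5)
z=readout.read_eef_pos()[2]
if z<.031:
    effector.gripper_to(.058);print("w",readout.read_grip_width())
    lin(W,.2,.2)
    C=np.array([.5275,-.315]);pc=np.radians(69.1)
    above(C,.2,pc)
    f=grab_frame("side");g=grab_frame("top");cv2.imwrite("pics/jar_in_top.png",cv2.resize(g["pixels"][180:262,212:318,::-1],(636,492),interpolation=3));cv2.imwrite("pics/s1.png",f["pixels"][:,:,::-1])
    m=mask(g,(220,185,265,235),(0,100,60),(8,255,255));print("cap",rect(g,m,.054))
print("W",W,readout.read_time_s())
E
```

```text
lin z 0.034 got [0.554  0.0291 0.0334] hit False F [ 0.7  0.2 -1.5]
lin z 0.0265 got [0.5552 0.0294 0.0286] hit True F [-0.4 -0.9  6.3]
w 0.057802803282566706
lin z 0.2 got [0.5534 0.0294 0.1989] hit False F [-0.1 -0.1 -0.5]
move [ 0.528 -0.315  0.2  ] dq 0.77 q7 -1.06 t 10.6167
cap (array([555.5,  30.2]), 41.5, 41.3, -1.3)
W [0.55431708 0.02931297] 12.0167
```

The jar made contact at TCP z 28.6 mm (28 expected), and its cap is seen 1.5 mm from the well centre at the seated height, so it is home. Next is the cuvette box.

```bash
python3 - <<'E'
from h import *
C=np.array([.5275,-.315]);ph=TH+np.pi/2;W=at(BOX,TH,-.040)
effector.gripper_to(.05)
lin(C,.06);lin(C,.027,.08,15)
effector.gripper_to(.01,40);print("w",readout.read_grip_width())
lin(C,.2,.2);print("w",readout.read_grip_width())
above(W,.2,ph);lin(W,.08,.2)
f=grab_frame("top");g=grab_frame("side")
a=cv2.resize(f["pixels"][170:270,200:330,::-1],(520,400),interpolation=3)
b=cv2.resize(g["pixels"][150:250,215:285,::-1],(280,400),interpolation=3)
cv2.imwrite("pics/cuv_over.png",np.hstack([a,b]))
print(readout.read_time_s())
E
```

```text
lin z 0.06 got [ 0.5281 -0.3158  0.0611] hit False F [0.1 0.5 0.2]
lin z 0.027 got [ 0.5271 -0.315   0.0265] hit False F [ 0.2 -0.3  0.5]
w 0.029073331985334343
lin z 0.2 got [ 0.5268 -0.3142  0.1987] hit False F [-0.6  0.3 -1.6]
w 0.029246188157763916
move [ 0.525 -0.051  0.2  ] dq 0.93 q7 -0.13 t 15.0
lin z 0.08 got [ 0.5261 -0.0517  0.0805] hit False F [-0.7 -0.9 -0.7]
16.8833
```

View pics/cuv_over.png

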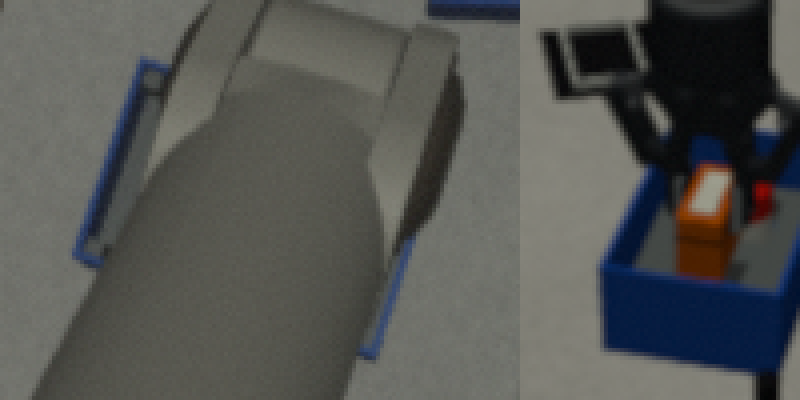

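The cuvette box is upright between the pads and lined up with the box, right-hand half at about (705,220). I lower it, then go over the divider.

```bash
python3 - <<'E'
from h import *
W=at(BOX,TH,-.040)
r=lin(W,.034,.08,6)
if not r: r=lin(W,.0265,.025,5)
z=readout.read_eef_pos()[2]
if z<.031:
    effector.gripper_to(.045);print("w",readout.read_grip_width())
    lin(W,.22,.2)
    D=np.array([.5023,.2894]);td=np.radians(186.8);F=at(D,td,-.032)
    above(F,.22,td)
    g=grab_frame("top")
    m=mask(g,(255,205,305,250),(0,100,75),(16,255,255));print("cuv",rect(g,m,.054))
    cv2.imwrite("pics/in2.png",cv2.resize(g["pixels"][180:262,212:318,::-1],(636,492),interpolation=3))
print("W",W,readout.read_time_s())
E
```

```text
lin z 0.034 got [ 0.5254 -0.0508  0.0338] hit False F [-0.1  1.7 -1.1]
lin z 0.0265 got [ 0.5261 -0.0506  0.0283] hit True F [-0.6  0.2  5.3]
w 0.04494660624546056
lin z 0.22 got [ 0.5245 -0.0505  0.219 ] hit False F [ 0.7 -0.7 -0.2]
move [0.534 0.293 0.22 ] dq 0.39 q7 -0.31 t 19.3333
cuv (array([526.1, -53.6]), 60.5, 30.3, 70.2)
W [ 0.52538482 -0.05061153] 20.6833
```

View pics/in2.png

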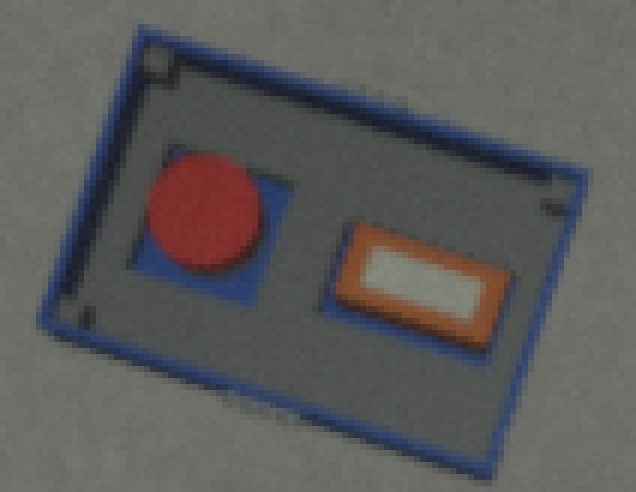

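Both parts sit down in their wells, the jar at (205,212) and the cuvette box at (425,288) in the crop. Next is the divider.

```bash
python3 - <<'E'
from h import *
D=np.array([.5023,.2894]);td=np.radians(186.8);F=at(D,td,-.032)
def yh(q):w,x,y,z=q;return np.arctan2(1-2*(x*x+z*z),2*(x*y-w*z))
effector.gripper_to(.05)
lin(F,.06);lin(F,.017,.08,15)
effector.gripper_to(0.0,100);print("w",readout.read_grip_width())
lin(F,.06,.08);lin(F,.22,.15);print("w",readout.read_grip_width(),np.round(readout.read_wrist_torque(),2))
h=yh(readout.read_tool_rot());t=np.radians(63.3)
P=at(BOX,td+t,-.032)
robot.move_to([P[0],P[1],.22],list(quat(h+t)))
print("q7",readout.read_q()[6],"target",P,np.degrees(h))
lin(P,.12,.15)
robot.wait(.2)
f=grab_frame("top");g=grab_frame("side")
a=cv2.resize(f["pixels"][165:285,200:330,::-1],(433,400),interpolation=3)
b=cv2.resize(g["pixels"][140:250,215:315,::-1],(364,400),interpolation=3)
cv2.imwrite("pics/div_over.png",cv2.convertScaleAbs(np.hstack([a,b]),alpha=1.6))
print(readout.read_time_s())
E
```

```text
lin z 0.06 got [0.5351 0.2936 0.0611] hit False F [-0.6  0.6  0.3]
lin z 0.017 got [0.5341 0.293  0.0167] hit False F [0.2 0.4 0.5]
w 0.010476676097957669
lin z 0.06 got [0.534  0.2933 0.0602] hit False F [-0.4  0.  -0.7]
lin z 0.22 got [0.5333 0.2929 0.2188] hit False F [-0.2  0.5 -1.5]
w 0.009868719385710326 [ 0.02 -0.03 -0.04]
q7 1.2127309537867226 target [0.54989215 0.01708922] 6.807218206783495
lin z 0.12 got [0.5506 0.0173 0.1206] hit False F [-0.2  0.3 -0.9]
27.3583
```

View pics/div_over.png

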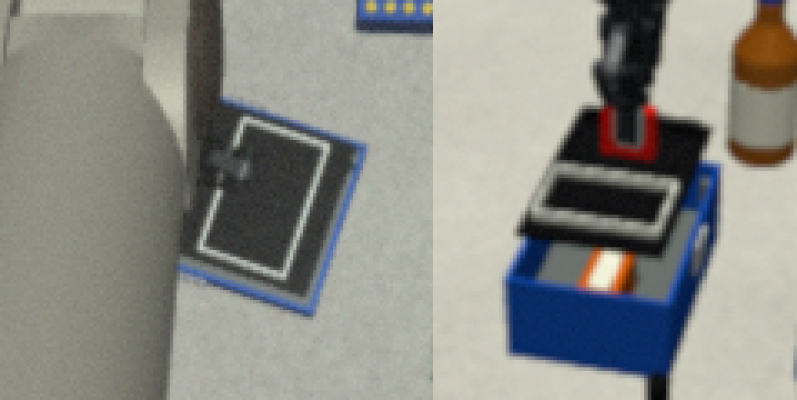

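The divider hangs flat over the box, pocket towards the cuvette side. I measure the pocket rim in the top view (corners about (245,115), (328,142), (285,277), (200,247) in the crop) to check position and yaw before lowering.

```bash
python3 - <<'E'
from h import *
g=grab_frame("top");T=readout.read_eef_pos();zt=T[2]-.017
m=mask(g,(259,197,300,250),(0,0,60),(180,60,255))
n,l,s,c=cv2.connectedComponentsWithStats(m)
print(s[1:,:].tolist())
print("rim",rect(g,m,zt+.013),"expect",at(BOX,TH+np.pi,.036)*1000,"TCP",T)
# edges along scanlines for visibility
cv2.imwrite("pics/m.png",m)
E
```

```text
[[277, 197, 23, 8, 100], [259, 199, 41, 51, 339], [272, 214, 3, 4, 7], [294, 232, 6, 18, 24], [259, 243, 18, 7, 37], [297, 243, 3, 7, 12], [259, 248, 3, 2, 4]]
rim (array([526.3, -47.5]), 94.6, 62.6, -20.0) expect [526.74633619 -46.85037257] TCP [0.55028541 0.01710455 0.12062362]
```

The rim centre is within 0.8 mm of where it should be and the yaw within 0.1°, so I lower the divider.

```bash
python3 - <<'E'
from h import *
P=at(BOX,TH+np.pi,-.032)
r=lin(P,.083,.08,6)
if not r: r=lin(P,.0735,.025,6)
z=readout.read_eef_pos()[2]
if z<.078:
    effector.gripper_to(.035);print("w",readout.read_grip_width())
    lin(P,.2,.2)
    S=np.array([.434,-.3037]);ps=np.radians(80)
    above(S,.2,ps)
    g=grab_frame("top");f=grab_frame("side")
    m=mask(g,(250,200,305,256),(0,0,60),(180,60,255));m[:]=m
    a=cv2.resize(g["pixels"][175:270,205:325,::-1],(480,380),interpolation=3);b=cv2.resize(f["pixels"][150:250,215:300,::-1],(323,380),interpolation=3)[:,:318]
    cv2.imwrite("pics/div_in.png",cv2.convertScaleAbs(np.hstack([a,b]),alpha=1.6))
    fm=mask(g,(230,190,275,240),(0,120,60),(10,255,255));print("fin",rect(g,fm,.103),P)
    print("slide",rect(g,mask(g,(378,244,412,286),(20,80,85),(34,255,255)),.043))
print(readout.read_time_s())
E
```

```text
lin z 0.083 got [0.5497 0.017  0.0826] hit False F [ 1.1  1.  -1.7]
lin z 0.0735 got [0.5506 0.0172 0.0757] hit True F [-1.3  0.1  5.8]
w 0.03514097114450288
lin z 0.2 got [0.5491 0.0171 0.1991] hit False F [-0.7  0.5 -0.4]
move [ 0.434 -0.304  0.2  ] dq 0.86 q7 2.08 t 29.5167
fin (array([549.3,  16.3]), 41.6, 13.9, -19.1) [0.54989215 0.01708922]
slide (array([ 418.9, -300.9]), 45.8, 43.1, -9.5)
30.9
```

View pics/div_in.png

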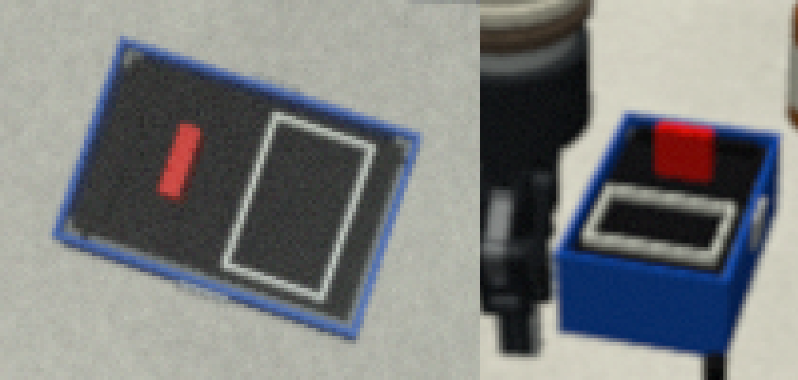

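The divider lies flat inside the walls: fin at (180,162), pocket rim about (299,206) in the crop, contact at TCP 75.7 mm (75 expected). Last comes the slide box.

```bash
python3 - <<'E'
from h import *
g=grab_frame("top")
m=mask(g,(255,200,302,252),(0,0,60),(180,60,255))
n,l,s,c=cv2.connectedComponentsWithStats(m)
for i in range(1,n):
    if s[i][4]>80:print(s[i].tolist(),rect(g,np.uint8(l==i)*255,.071))
u=cast(g,[[279.7,226.6]],.071);print("pocket by eye",u,"nominal",at(BOX,TH+np.pi,.036))
S=np.array([.434,-.3038])
effector.gripper_to(.062)
lin(S,.06);lin(S,.012,.08,15)
effector.gripper_to(.02,40);print("w",readout.read_grip_width())
lin(S,.22,.2);print("w",readout.read_grip_width())
P=at(BOX,TH+np.pi,.036)
above(P,.22,TH);lin(P,.115,.2);robot.wait(.2)
f=grab_frame("side");g=grab_frame("top")
a=cv2.resize(g["pixels"][165:285,200:330,::-1],(433,400),interpolation=3)
b=cv2.resize(f["pixels"][140:250,215:315,::-1],(364,400),interpolation=3)
cv2.imwrite("pics/sl_over.png",cv2.convertScaleAbs(np.hstack([a,b]),alpha=1.6))
print(readout.read_time_s())
E
```

```text
[260, 203, 39, 48, 352] (array([526.4, -47.3]), 94.6, 63.6, -20.0)
pocket by eye [[ 0.52526585 -0.04874453]] nominal [ 0.52674634 -0.04685037]
lin z 0.06 got [ 0.4346 -0.3044  0.0608] hit False F [-0.   0.2 -0.3]
lin z 0.012 got [ 0.4339 -0.3039  0.0118] hit False F [-0.1  0.6  0.2]
w 0.04362760624567661
lin z 0.22 got [ 0.4332 -0.3032  0.2188] hit False F [ 0.1 -1.  -1.5]
w 0.043462508356396895
move [ 0.527 -0.047  0.22 ] dq 0.73 q7 1.34 t 34.4167
lin z 0.115 got [ 0.5273 -0.0481  0.1156] hit False F [-0.4 -0.4 -1. ]
36.45
```

View pics/sl_over.png

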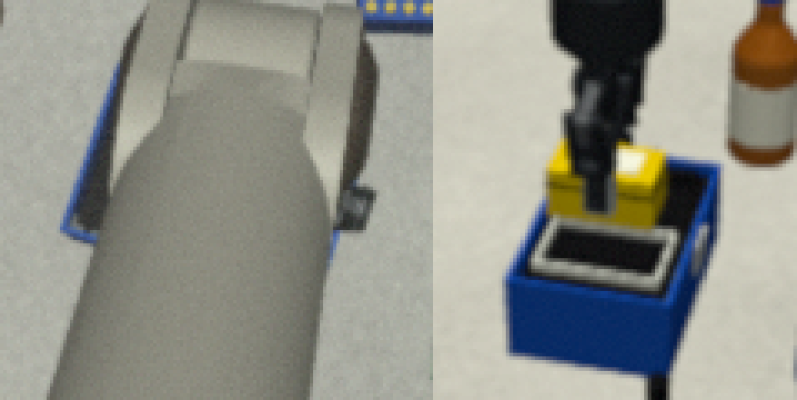

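The slide box is upright over the pocket, with no visible tilt. The pocket was measured at (526.4, -47.3) mm against (526.7, -46.9) nominal. I lower and release it.

```bash
python3 - <<'E'
from h import *
P=at(BOX,TH+np.pi,.036)
r=lin(P,.082,.08,6)
if not r: r=lin(P,.0705,.025,5)
z=readout.read_eef_pos()[2]
if z<.075:
    effector.gripper_to(.056);print("w",readout.read_grip_width())
    lin(P,.23,.2)
    above(np.array([.42,-.30]),.25,TH)
    robot.wait(.3)
    g=grab_frame("top");f=grab_frame("side")
    print("slide",rect(g,mask(g,(250,190,310,260),(20,80,85),(34,255,255)),.103),P*1000)
    a=cv2.resize(g["pixels"][130:280,160:370,::-1],(532,380),interpolation=3);b=cv2.resize(f["pixels"][150:250,215:285,::-1],(266,380),interpolation=3)
    cv2.imwrite("pics/final.png",cv2.convertScaleAbs(np.hstack([a,b]),alpha=1.6))
print(readout.read_time_s())
E
```

```text
lin z 0.082 got [ 0.5265 -0.0469  0.0816] hit False F [ 0.2  0.6 -0.5]
lin z 0.0705 got [ 0.5271 -0.0468  0.0725] hit True F [-0.8 -0.1  5.6]
w 0.05651523956095378
lin z 0.23 got [ 0.5259 -0.0467  0.2289] hit False F [-0.5 -0.8  0.1]
move [ 0.42 -0.3   0.25] dq 0.56 q7 1.9 t 38.6583
slide (array([526.4, -47.7]), 76.0, 43.5, -19.7) [526.74633619 -46.85037257]
40.125
```

View pics/final.png

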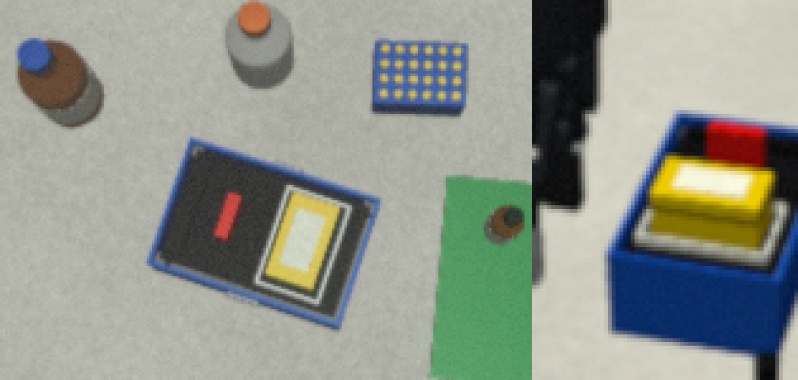

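The slide box at (303,240) sits inside the rim all round, and its top measures right for the seated height. The fin, bottles, rack and dropper are all standing where they were. I hand in.

```bash
python3 -c "
from station import *
ticket.close_job();print(readout.read_time_s())"
```

```text
the job is handed in; nothing more can be done
the job is handed in; nothing more can be done
```

I packed the kit box in the order asked and handed the job in at about 40 s, within the 72 s limit. I put the jar in its well first, then the cuvette box, the divider on the posts, and the slide box in the pocket.

| Part | Tool height at contact | Expected | Last position check |
|---|---|---|---|
| Jar | 28.6 mm | 28 mm | 1.5 mm from the well centre |
| Cuvette box | 28.3 mm | 28 mm | 3.1 mm from the well centre, yaw within 0.1° |
| Divider | 75.7 mm | 75 mm | pocket rim within 0.6 mm, lying flat |
| Slide box | 72.5 mm | 72 mm | within 1 mm of the pocket centre, yaw within 0.2° |

- **Gentle placing:** each part was lowered slowly until the force on the tool changed by about 5–6 N, then released.
- **Bystanders:** the last picture shows both bottles, the tip rack and the dropper standing and looking undisturbed. I did not re-measure their positions.
- **Failed or disagreeing checks:** nothing failed, but two readings stood out.
  - The cuvette box's 3.1 mm offset is inside its 4 mm play. Its contact height and the picture both show it seated.
  - One slide-box reading before the pick was off because the arm hid part of the box, so I used the earlier clear one.

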